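# Index the notched specimen turntable

### The arm

A 7-joint arm with a two-finger parallel gripper is mounted at the origin on the work surface. World frame = base frame: x ahead of the robot, y to its left, z up, the work surface at z = 0. Lengths are in mm, angles in rad, forces in N, time in s.
With the tool pointing down it reaches from about 425 to 950 mm from the base axis. Payload 4.7 kg.
Tool frame: the origin (TCP) lies on the centre line of the jaws, within the pads' length; the fingertips stand 8 mm ahead of it and the grasp point (between the pads) lies 11 mm behind it; z points along the fingers, x is the direction in which the jaws open and shut, and the axes are right-handed (so a half turn about z gives the same grasp; the last joint's range is limited). The gripper opens to 87 mm and grips with 3 to 60 N. Pads are 19 mm wide; open, the fingers measure 117 mm over their backs; the gripper's body (75 mm by 190 mm) begins 51 mm behind the grasp point.
Start: joints at [-1.347, 0.469, -0.049, 1.532, 0.024, 1.141, -0.082], TCP at [168.785, 653.578, 192.073] pointing down, gripper open.
Joint ranges: [-2.59, 2.59], [-0.33, 1.99], [-1.39, 1.29], [0.1, 2.45], [-1.04, 4.18], [0.21, 1.99], [-2.66, 2.66]. Speed limits (rad/s): [2.57, 2.57, 3.14, 3.14, 3.14, 3.14, 3.14].

### API

Orientations are given as a unit quaternion [w, x, y, z].
In Python, from plant import ctrl gives the robot as it stands.
- The arm moves only by the tool step_arm, never from a script. Its argument "increments" is a list of rows, each an object with "translation": the shift along the tool's x, y, z normalised to -1 to 1, where 1 is 0.6 m, a list of three; "roll": the turn about the tool's z normalised to -1 to 1, where 1 is 90 degrees; "gripper": the finger opening in mm, from 0 to 87. In form: [{"translation": [dx, dy, dz], "roll": roll, "gripper": gripper}, ...]. A call has exactly 8 rows; each row is the pose to reach, as a shift and turn from the pose commanded when the call began, along the tool's axes at that moment; what a row does not reach only later rows make up. A row lasts 1/12 s, in which the tool goes at most 41.7 mm and 7.16 degrees, less where a joint would pass 70% of its speed; a pose out of reach is approached as far as the arm can. A call with a number of a shift or a turn outside -1 to 1 is refused whole. A call with a gripper value outside its range is refused whole. The fingers move at their own pace and stop on an object; the grip force is fixed at half the most. Time passes only in rows, so rows that repeat a pose let the fingers close, or fill a call up. It gives the time, the measured TCP pose, the force and the opening at its end, in the units of the state.
- ctrl.get_state(): the state, without advancing time (a new reading comes with each control period).
- ctrl.camera(name): name is "scene" or "top"; returns a dict with "img" (420x560x3 uint8, red, green, blue), "range_z" (420x560 float32, mm along the optical axis (not along the pixel's ray), 0 where there is no reading), "fx", "fy", "cx", "cy" (pixels), "cam_to_world" (4x4, takes a point from camera to world coordinates). Camera axes: x right, y down, z forward; pixel columns grow to the right and rows downward; lengths in mm; the calibration is good to about 2 mm. A picture is of the moment at which its call begins.
- ctrl.sign_off(): hands the job in, once; it reports no verdict.
The state is a dict: "clock": time; "joint_positions": joint angles; "joint_vel": joint speeds; "tau": joint torques, N m; "tool_pos": TCP position; "tcp_rot": TCP orientation; "contact_force": force on the tool from outside, world axes, zero at the start; "torque": the same for the moment, N m; "finger_gap": opening from 0.0 (shut) to 1.0 (fully open).
Only numpy, scipy, OpenCV 4.12 (cv2) and the standard library are available. Lean on these libraries where they do the work, as an engineer would, in place of code of your own. Each camera call takes 0.05 s, during which the arm holds its last target. There are 200 camera calls.

### The job

Two specimen turntables stand on the lab bench. Turn the one with a notch cut in its rim until the notch faces the tip of the small steel pointer block standing beside it, and let go of it. Leave the other turntable, the one without a notch, as it is.

Things in the scene. Friction and masses are not known exactly. Their poses are not given: they have to be found in the camera images.
- hub (a point): Vertical axis of the notched turntable, at its plate's upper face (24 mm above the bench). Round plate of light grey plastic, 190 mm across, 10 mm thick, on a fixed black foot 190 mm across. It turns either way, with no stop within half a turn; its stiff bearing (0.12 N m) holds it where it is left. Three white dishes fixed on it reach 8 mm up and 50 mm out from the axis.
- notch (a point): Middle of the notch's mouth on that plate's rim, 95 mm from the hub, level with the upper face; turns with the plate. The slot goes right through, 40 mm wide, 20 mm deep, the black foot showing below. For pushing the plate round, three upright steel finger posts, 12 mm thick, 30 mm tall (tops 54 mm above the bench), stand on it, 78 mm from the hub, at 60, 180 and 300 degrees from the notch.
- pointer_tip (a point): Tip of the pointer, a fixed dark steel block on the bench beside the notched turntable, 35 mm long, 20 mm wide, 22 mm high, its pointed end aimed at the hub. The point is the sharp corner at its upper face, 101 mm from the hub, so 6 mm outside the rim. It may stand on any side of the turntable.
- other_post (a point): Top of one finger post of the other turntable, which is to be left alone: same build but smaller (plate 160 mm across, upper face 24 mm and post tops 54 mm above the bench, three posts 66 mm from its hub), without notch or pointer, a single white dish in the middle. It turns as easily. Its hub is 330 to 400 mm from the other's, on the other side of the bench.
Things that resemble listed ones, but are neither listed nor needed, are in the scene too. Of the things that look like the part that bears pointer_tip, the smaller one is meant.

How it is judged (in metres and radians):
At the end, for the whole second after the job is handed in: The middle of the notch's mouth is within 18 mm of the pointer's tip, seen from above (the notch faces the pointer to within about 10 degrees), and stays there (horizontal distance between notch and pointer_tip below 0.018 m); the robot touches nothing.
It fails at once if the other turntable (without a notch) was turned: its post has moved more than 15 mm (distance of other_post from where it was at the start of the episode above 0.015 m).
It also fails if it takes over 38 s, if anything falls off the work surface, if the arm or the gripper's body presses on something with over 40 N, if the wrist force passes 120 N, or if a joint passes its speed limit or range.

## Working session

There is one attempt and no reset: what is moved stays moved. The work goes in short steps, Python scripts to look and compute and a tool call to move; the robot and the scene stay as the last step left them, time stands still between calls to the robot, and variables do not carry over. Pictures are saved under pics/ and viewed, about 8 in all and at most 12, crops included, and the job is handed in when it is done.

Besides the shell and the picture viewer there is one more tool, called after "Emit:" in YAML: its name, and indented under it one key for each argument. step_arm: Moves the arm, as the interface text tells. Its arguments: {"type":"object","properties":{"increments":{"type":"array"}},"required":["increments"]}

```bash
mkdir -p pics; python3 - <<'E'
from plant import ctrl
import cv2,numpy as np
for n in("top","scene"):
    c=ctrl.camera(n); cv2.imwrite(f"pics/{n}0.png",c["img"][:,:,::-1]); np.savez(f"{n}0.npz",**c)
    print(n,c["fx"],c["cx"],c["cy"],np.round(c["cam_to_world"],3).tolist())
s=ctrl.get_state();print(s["clock"],s["tool_pos"],s["tcp_rot"])
E
```

```text
top 510.60328580755055 277.13955799240205 219.09362667645468 [[0.003, -0.993, 0.115, 306.144], [-1.0, -0.004, -0.008, -8.367], [0.008, -0.115, -0.993, 1134.73], [0.0, 0.0, 0.0, 1.0]]
scene 546.9485885178691 281.9376988719881 204.61496469452067 [[-0.841, 0.31, -0.444, 901.656], [0.541, 0.5, -0.677, 664.395], [0.012, -0.809, -0.588, 676.996], [0.0, 0.0, 0.0, 1.0]]
0.1 [168.66781045 652.97558691 191.11781688] [ 5.51843267e-04  7.90604626e-01  6.12326360e-01 -6.70377841e-04]
```

View pics/top0.png

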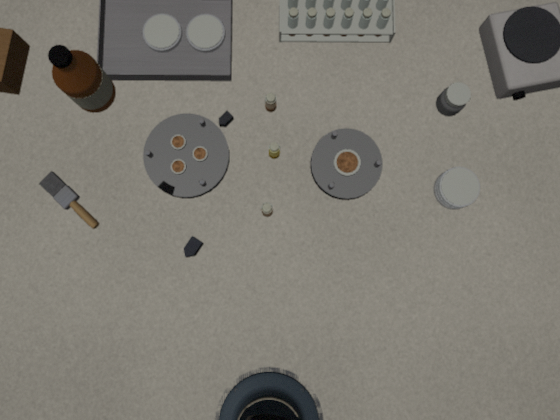

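View pics/scene0.png

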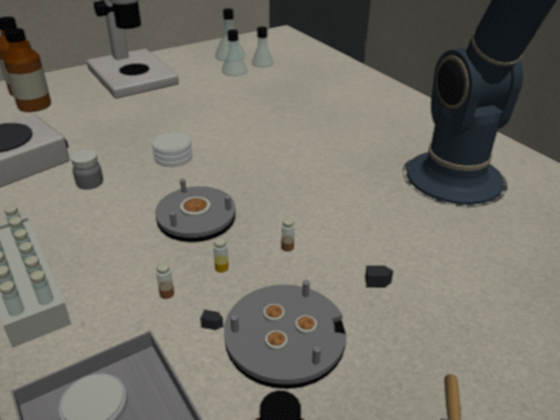

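Top view: the notched table is at (186,155), with its notch at about (167,187) and posts at (203,124), (151,154) and (203,183). The other table is at (347,163). There are two pointer candidates: a small block at (226,119) by the rim, and a larger one at (193,247) farther off. The smaller one is meant. Next I measure and check it in a crop.

```bash
cat > h.py <<'E'
import numpy as np,cv2
def ray(c,u,v,z):
    T=np.array(c["cam_to_world"]);d=T[:3,:3]@[(u-c["cx"])/c["fx"],(v-c["cy"])/c["fy"],1];o=T[:3,3]
    return (o+d*(z-o[2])/d[2])[:2]
def blobs(c,box,th,amin=8):
    x0,y0,x1,y1=box;g=cv2.cvtColor(c["img"],cv2.COLOR_RGB2GRAY)[y0:y1,x0:x1]
    m=(g<th).astype(np.uint8);cs,_=cv2.findContours(m,cv2.RETR_LIST,cv2.CHAIN_APPROX_NONE)
    return [(k[:,0]+[x0,y0]) for k in cs if len(k)>amin]
E
python3 - <<'E'
from h import *
c=dict(np.load("top0.npz"));im=c["img"]
cv2.imwrite("pics/crop.png",cv2.resize(im[95:265,130:270,::-1],None,fx=3.5,fy=3.5,interpolation=cv2.INTER_CUBIC))
g=cv2.cvtColor(im,cv2.COLOR_RGB2GRAY)
cir=cv2.HoughCircles(cv2.GaussianBlur(g[95:215,130:400],(3,3),0),cv2.HOUGH_GRADIENT,1,80,param1=80,param2=20,minRadius=30,maxRadius=48)
for x,y,r in cir[0]: print("circle",x+130,y+95,r,ray(c,x+130,y+95,24))
for b in blobs(c,(135,100,245,265),45):
    u,v=b.mean(0);print(len(b),b.min(0),b.max(0),"mean",u,v,"z24",ray(c,u,v,24),"z54",ray(c,u,v,54))
for n,u,v in(("p60",203,124),("p180",151,154),("p300",203,183),("o",334,135),("o",377,164),("o",331,186)):print(n,ray(c,u,v,54))
for n,u,v in(("hub",186,155),("hub2",347,163)):print(n,ray(c,u,v,24))
E
```

```text
circle 186.5 155.5 43.0 [575.45319586 184.60779044]
circle 346.5 163.5 36.2 [ 559.06783572 -170.52384927]
64 [186 243] [202 255] mean 193.65625 249.734375 z24 [366.52618688 164.21996637] z54 [364.8953046 159.5585154]
34 [159 182] [173 194] mean 166.73529411764707 187.88235294117646 z24 [502.43981356 226.36161131] z54 [497.13800317 220.02175973]
10 [148 153] [151 156] mean 150.0 154.6 z24 [577.09217784 265.48309067] z54 [569.77406142 258.08659642]
12 [223 115] [228 119] mean 225.41666666666666 117.0 z24 [663.93379706  99.6254277 ] z54 [654.27015172  96.7086282 ]
48 [220 112] [232 125] mean 224.72916666666666 119.54166666666667 z24 [658.06392239 101.0775297 ] z54 [648.55881809  98.12150997]
p60 [638.31360741 145.19197875]
p180 [571.1072153  255.97446825]
p300 [508.09938642 142.64025718]
o [ 615.26931011 -139.7347735 ]
o [ 551.45222189 -232.11429902]
o [ 502.79170841 -132.18336032]
hub [576.58057856 185.74194122]
hub2 [ 560.20500928 -171.64955032]
```

View pics/crop.png

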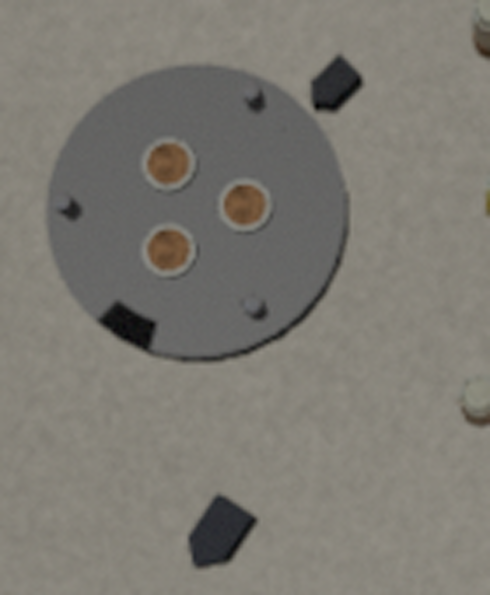

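Pixel choices:
- **Notched table:** (186,155), hub about (575.5, 184.7). The notch sits at 150° and the posts at 90°, 210° and 330°. Post radii check out.
- **Pointer:** the crop confirms the small block at (226,119), tip about (220,126). That puts the tip at about -46° from the hub, with r about 98–101 mm. The larger block at (193,247) is rejected.

The plate needs about +164° (ccw). I'll loosely straddle the 210° post at (508,145) and sweep it around, rolling the tool along the arc.

Emit:
step_arm:
  increments:
    - {"translation": [-0.04,0.045,0],"roll": 0.07,"gripper": 26}
    - {"translation": [-0.08,0.09,0],"roll": 0.145,"gripper": 26}
    - {"translation": [-0.12,0.135,0],"roll": 0.22,"gripper": 26}
    - {"translation": [-0.165,0.185,0],"roll": 0.3,"gripper": 26}
    - {"translation": [-0.21,0.235,0],"roll": 0.38,"gripper": 26}
    - {"translation": [-0.255,0.285,0],"roll": 0.45,"gripper": 26}
    - {"translation": [-0.3,0.335,0],"roll": 0.53,"gripper": 26}
    - {"translation": [-0.34,0.38,0],"roll": 0.6,"gripper": 26}

```text
clock: 0.77
tool_pos: [339.5, 396.3, 191.8]
tcp_rot: [0.0, 0.983, 0.183, -0.0]
contact_force: [-0.2, 1.5, 0.6]
finger_gap: 0.481
```

```bash
cat >> h.py <<'E'
def to(s,x,y,z=None,yaw=None):
    w,a,b,d=s["tcp_rot"];ps=2*np.degrees(np.arctan2(b,a));p=np.radians(ps);dx,dy=x-s["tool_pos"][0],y-s["tool_pos"][1]
    print("t",s["clock"],"pos",s["tool_pos"],"yaw",ps,"F",s["contact_force"],"gap",s["finger_gap"])
    print("shift",np.round(np.array([dx*np.cos(p)+dy*np.sin(p),dx*np.sin(p)-dy*np.cos(p),s["tool_pos"][2]-(z if z else s["tool_pos"][2])])/600,4),"roll",0 if yaw is None else ((ps-yaw+180)%360-180)/90)
E
python3 -c "
from h import *;from plant import ctrl
to(ctrl.get_state(),508.1,145.3,42,-59.7)
c=dict(np.load('top0.npz'))
for u,v in((219.7,125.7),(220.5,126)):
  t=ray(c,u,v,22)-[575.5,184.7];print(t,np.hypot(*t),np.degrees(np.arctan2(t[1],t[0])))"
```

```text
t 0.7667 pos [339.53503177 396.28118143 191.82547527] yaw 21.115959618746846 F [-0.19704452  1.54571331  0.60764236] gap 0.48095535178383847
shift [0.1114 0.4914 0.2497] roll 0.8979551068749648
[ 68.93781706 -72.38394553] 99.9592826653752 -46.396879656433825
[ 68.25693397 -74.18431136] 100.80833837790581 -47.38286237330212
```

Emit:
step_arm:
  increments:
    - {"translation": [0.013,0.06,0],"roll": 0.075,"gripper": 26}
    - {"translation": [0.027,0.12,0],"roll": 0.15,"gripper": 26}
    - {"translation": [0.042,0.185,0],"roll": 0.225,"gripper": 26}
    - {"translation": [0.056,0.25,0],"roll": 0.3,"gripper": 26}
    - {"translation": [0.07,0.31,0],"roll": 0.375,"gripper": 26}
    - {"translation": [0.084,0.37,0],"roll": 0.45,"gripper": 26}
    - {"translation": [0.098,0.43,0],"roll": 0.525,"gripper": 26}
    - {"translation": [0.111,0.49,0],"roll": 0.6,"gripper": 26}

```text
clock: 1.43
tool_pos: [508.8, 148.3, 192.0]
tcp_rot: [-0.0, 0.959, -0.282, -0.0]
contact_force: [0.1, 0.4, -0.6]
finger_gap: 0.3
```

```bash
python3 -c "
from h import *;from plant import ctrl
to(ctrl.get_state(),508.1,145.3,42,-59.7)"
```

```text
t 1.4333 pos [508.79946058 148.3275828  191.95976356] yaw -32.807640723639 F [ 0.14275321  0.38870678 -0.6359848 ] gap 0.3000383493164217
shift [0.0018 0.0049 0.2499] roll 0.2988039919595666
```

Emit:
step_arm:
  increments:
    - {"translation": [0,0,0.02],"roll": 0.06,"gripper": 26}
    - {"translation": [0,0,0.045],"roll": 0.12,"gripper": 26}
    - {"translation": [0,0,0.075],"roll": 0.18,"gripper": 26}
    - {"translation": [0,0,0.105],"roll": 0.24,"gripper": 26}
    - {"translation": [0,0,0.135],"roll": 0.3,"gripper": 26}
    - {"translation": [0,0,0.16],"roll": 0.3,"gripper": 26}
    - {"translation": [0,0,0.18],"roll": 0.3,"gripper": 26}
    - {"translation": [0,0,0.18],"roll": 0.3,"gripper": 26}

```text
clock: 2.1
tool_pos: [506.2, 149.5, 81.6]
tcp_rot: [0.002, 0.868, -0.496, -0.002]
contact_force: [-0.2, 0.3, -0.3]
finger_gap: 0.3
```

```bash
python3 -c "
from h import *;from plant import ctrl
to(ctrl.get_state(),508.1,145.3,42,-59.7)
c=ctrl.camera('scene');cv2.imwrite('pics/s1.png',cv2.resize(c['img'][210:410,180:420,::-1],None,fx=3,fy=3))"
```

```text
t 2.1 pos [506.23741646 149.50170689  81.61204481] yaw -59.45193823770282 F [-0.2202223   0.29158248 -0.27231701] gap 0.3002834892234917
shift [0.0076 0.0009 0.066 ] roll 0.0027562418033021964
```

View pics/s1.png

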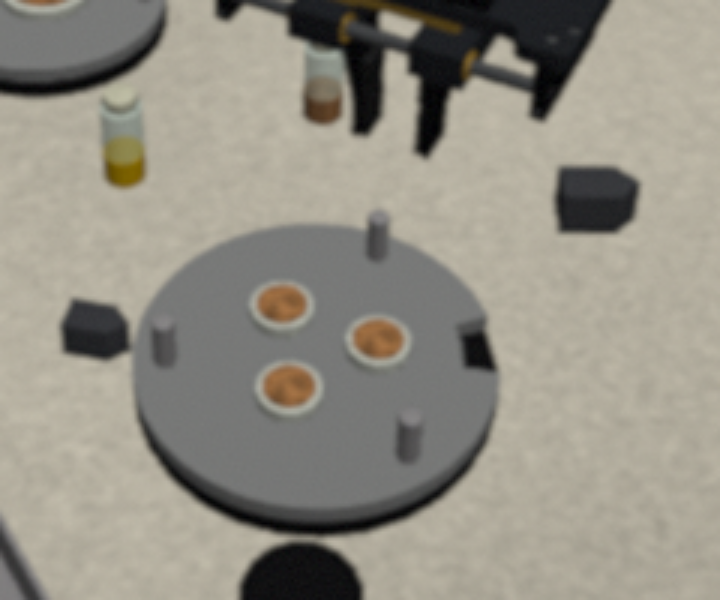

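```bash
python3 -c "
from h import *
c=dict(np.load('scene0.npz'))
def cr(x,y):return 180+x/3,210+y/3
print('tips',ray(c,*cr(366,130),73.6),ray(c,*cr(425,152),73.6))
for p in((377,216),(163,322),(411,416)):print('post',ray(c,*cr(*p),54))
print('notch',ray(c,*cr(485,345),24),'tip',ray(c,*cr(129,327),22))
"
```

```text
tips [492.6112262  104.13317238] [475.46876616 136.40261188]
post [514.20556999 147.29371097]
post [648.76003984 152.57854488]
post [577.67075941 267.01967651]
notch [502.43205607 230.88846227] tip [652.59118419 119.84827795]
```

```bash
python3 -c "
from h import *
from plant import ctrl
for n in('scene','top'):
  c=ctrl.camera(n);np.savez(n+'1.npz',**c);T=c['cam_to_world'];v,u=np.mgrid[:420,:560];z=c['range_z']
  P=np.stack([(u-c['cx'])/c['fx']*z,(v-c['cy'])/c['fy']*z,z],-1)@T[:3,:3].T+T[:3,3]
  if n=='scene':
    for a,b in((366,115),(366,125),(366,130),(425,135),(425,148),(377,216),(366,150),(366,170)):
      x,y=int(180+a/3),int(210+b/3);print((a,b),P[y,x].round(1),c['img'][y,x])
  Z=P[...,2];R=np.hypot(P[...,0]-576,P[...,1]-186)
  m=(R<60)&(Z>15)&(Z<28);print(n,'plate z',np.median(Z[m]))
  m=(R>60)&(R<92)&(Z>40)&(Z<62)
  k,l,st,ce=cv2.connectedComponentsWithStats(m.astype(np.uint8))
  for i in range(1,k):
    if st[i,4]>3:print(n,st[i,4],P[l==i].mean(0).round(1))
  if n=='top': cv2.imwrite('pics/t1.png',cv2.resize(c['img'][90:270,120:320,::-1],None,fx=3,fy=3))
"
```

```text
(366, 115) [522.7 144.7 128.4] [16 10 14]
(366, 125) [522.  144.2 121.6] [21 20 18]
(366, 130) [521.7 144.  117.2] [77 74 67]
(425, 135) [507.1 172.9 127.8] [7 9 9]
(425, 148) [507.4 174.1 120.8] [ 9  8 10]
(377, 216) [516.6 148.8  56.5] [131 129 130]
(366, 150) [454.2  52.5   1.4] [186 181 164]
(366, 170) [463.   65.3   0.6] [183 177 161]
scene plate z 24.972388757371448
scene 73 [516.6 149.4  50.2]
scene 84 [650.7 153.2  50.5]
scene 95 [580.6 267.9  50.2]
top plate z 22.622007399720815
top 30 [645.1 148.7  51.1]
top 15 [508.  143.2  49. ]
```

View pics/t1.png

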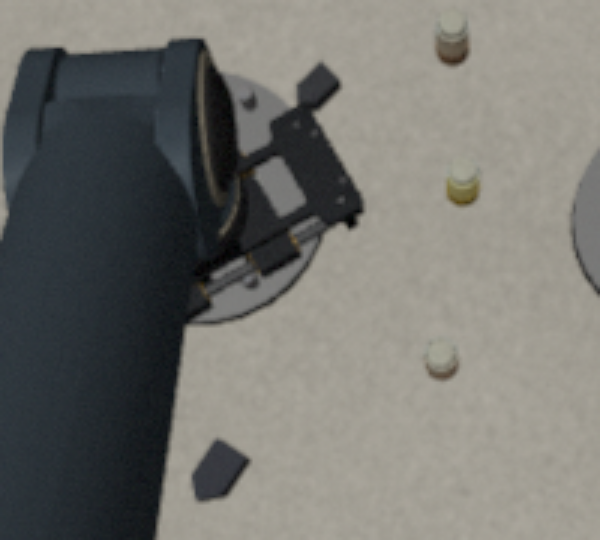

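The fingers look about 40 mm higher in the image than the state says, so I'll recheck before descending.

```bash
cat >> h.py <<'E'
def cloud(c):
  T=c['cam_to_world'];v,u=np.mgrid[:420,:560];z=c['range_z']
  return np.stack([(u-c['cx'])/c['fx']*z,(v-c['cy'])/c['fy']*z,z],-1)@T[:3,:3].T+T[:3,3]
E
python3 -c "
from h import *
from plant import ctrl
s=ctrl.get_state();print(s)
c=ctrl.camera('scene');P=cloud(c);g=c['img'].max(-1)
print(ctrl.get_state()['tool_pos'])
for u in (302,321,322):
  col=[(v,*P[v,u].round(0),g[v,u]) for v in range(212,264,4)];print(u,*col,sep='\n')
"
```

```text
{'clock': 2.25, 'joint_positions': array([-0.81722817,  0.40000001,  0.57246776,  2.01132947, -0.29574636,
        0.81000119, -1.11285639]), 'joint_vel': array([-1.09515486e-03, -1.21628766e-02,  5.34125887e-03, -8.58460848e-03,
       -4.10072795e-04, -1.41614935e-03,  3.20112906e-05]), 'tau': array([-6.74571027e-02, -3.60359931e+01,  5.16224474e+00, -1.76956058e+01,
       -4.30829334e-02, -2.39751558e-02,  2.58589484e-03]), 'tool_pos': array([508.85552521, 150.00022177,  84.58102448]), 'tcp_rot': array([-3.95668918e-04,  8.68272031e-01, -4.96088143e-01,  2.80032383e-04]), 'contact_force': array([ 0.39384275, -0.61844157,  0.2059579 ]), 'torque': array([-0.10723242,  0.14839978, -0.01803849]), 'finger_gap': 0.29691464361225683}
[509.09634715 150.07971522  84.90669521]
302
(212, np.float64(519.0), np.float64(136.0), np.float64(191.0), np.uint8(27))
(216, np.float64(518.0), np.float64(135.0), np.float64(182.0), np.uint8(20))
(220, np.float64(539.0), np.float64(164.0), np.float64(202.0), np.uint8(63))
(224, np.float64(518.0), np.float64(135.0), np.float64(167.0), np.uint8(15))
(228, 
[... 1981 characters left out ...]
np.uint8(36))
(228, np.float64(527.0), np.float64(196.0), np.float64(204.0), np.uint8(18))
(232, np.float64(526.0), np.float64(195.0), np.float64(195.0), np.uint8(18))
(236, np.float64(509.0), np.float64(174.0), np.float64(167.0), np.uint8(13))
(240, np.float64(510.0), np.float64(176.0), np.float64(161.0), np.uint8(9))
(244, np.float64(509.0), np.float64(176.0), np.float64(153.0), np.uint8(8))
(248, np.float64(508.0), np.float64(175.0), np.float64(144.0), np.uint8(5))
(252, np.float64(506.0), np.float64(174.0), np.float64(134.0), np.uint8(8))
(256, np.float64(506.0), np.float64(174.0), np.float64(127.0), np.uint8(6))
(260, np.float64(422.0), np.float64(71.0), np.float64(-0.0), np.uint8(113))
```

The fingertips measure about z=117 in depth, against 77 from the state. I'll go down to a state z of 42 (safe under either reading) with a small xy correction, then look again.

Emit:
step_arm:
  increments:
    - {"translation": [0.006,-0.002,0.005],"roll": 0,"gripper": 26}
    - {"translation": [0.0115,-0.003,0.015],"roll": 0,"gripper": 26}
    - {"translation": [0.0115,-0.003,0.03],"roll": 0,"gripper": 26}
    - {"translation": [0.0115,-0.003,0.045],"roll": 0,"gripper": 26}
    - {"translation": [0.0115,-0.003,0.06],"roll": 0,"gripper": 26}
    - {"translation": [0.0115,-0.003,0.071],"roll": 0,"gripper": 26}
    - {"translation": [0.0115,-0.003,0.071],"roll": 0,"gripper": 26}
    - {"translation": [0.0115,-0.003,0.071],"roll": 0,"gripper": 26}

```text
clock: 2.97
tool_pos: [512.9, 144.7, 40.7]
tcp_rot: [0.001, 0.868, -0.496, -0.0]
contact_force: [-0.6, -0.7, 0.1]
finger_gap: 0.303
```

```bash
python3 -c "
from h import *
from plant import ctrl
c=ctrl.camera('scene');P=cloud(c)
to(ctrl.get_state(),512,146,42,-59.7)
cv2.imwrite('pics/s2.png',cv2.resize(c['img'][210:410,180:420,::-1],None,fx=3,fy=3))
R=np.hypot(P[...,0]-514,P[...,1]-150);d=c['img'].max(-1)<45
m=(R<50)&d&(P[...,2]>27)
print(np.percentile(P[...,2][m],[0,1,3,10]))"
```

```text
t 3.0167 pos [513.38352803 144.8479781   41.22792214] yaw -59.488945128486854 F [ 0.02988464 -0.7573507   0.36054422] gap 0.29911481093060105
shift [-0.0028  0.001  -0.0013] roll 0.0023450541279237944
[ 74.40219947  85.40042473 104.39359903 163.90018245]
```

View pics/s2.png

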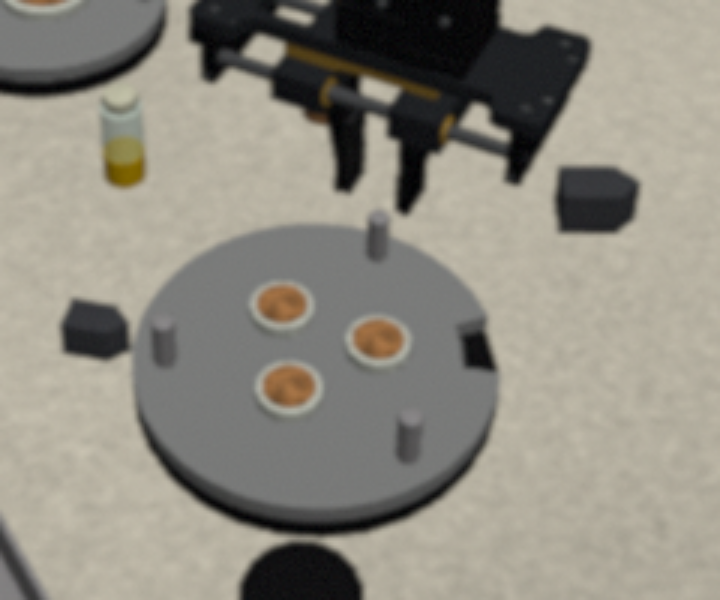

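Confirmed: the tips really are at z of about 74 (crop pixels (347,190) and (405,210)), so the state z reads about 41 mm low. I'll trust the images and check the sideways alignment before going lower.

```bash
python3 -c "
from h import *
from plant import ctrl
c=ctrl.camera('scene');P=cloud(c)
x=np.array([.508,-.861]);y=np.array([-.861,-.508])
d=c['img'].max(-1)<40
R=np.hypot(P[...,0]-514,P[...,1]-147)
m=d&(R<40)&(P[...,2]>78)&(P[...,2]<115)
k,l,st,ce=cv2.connectedComponentsWithStats(m.astype(np.uint8))
for i in range(1,k):
  if st[i,4]>20:
    q=P[l==i][:,:2];print(st[i],q.mean(0),'x',np.percentile(q@x,[3,50,97]),'y',np.percentile(q@y,[3,50,97]))
m=(R<14)&(P[...,2]>30)&(P[...,2]<58);q=P[m][:,:2];print('post',q.mean(0),'x',np.percentile(q@x,[3,50,97]),'y',np.percentile(q@y,[3,50,97]))
"
```

```text
[291 250  10  22 128] [527.88116287 136.22554109] x [148.28330592 149.96661248 156.21520729] y [-529.12449916 -526.05434492 -513.40339793]
[313 261   9  19 105] [510.78942591 168.38863012] x [110.28494288 114.02452193 119.07089049] y [-529.84303725 -527.17960674 -514.06428686]
post [516.83336723 149.62799953] x [129.43712776 133.67567346 139.15608989] y [-524.50693808 -521.84815302 -515.02022654]
```

Jaw centre along tool x is about 135 against the post's 134.5, and along y it is -519.5 against -518.5, so they are aligned. Going down 38 mm.

Emit:
step_arm:
  increments:
    - {"translation": [0,0,0.01],"roll": 0,"gripper": 26}
    - {"translation": [0,0,0.02],"roll": 0,"gripper": 26}
    - {"translation": [0,0,0.03],"roll": 0,"gripper": 26}
    - {"translation": [0,0,0.04],"roll": 0,"gripper": 26}
    - {"translation": [0,0,0.05],"roll": 0,"gripper": 26}
    - {"translation": [0,0,0.06],"roll": 0,"gripper": 26}
    - {"translation": [0,0,0.063],"roll": 0,"gripper": 26}
    - {"translation": [0,0,0.063],"roll": 0,"gripper": 26}

```text
clock: 3.73
tool_pos: [512.9, 144.7, 2.9]
tcp_rot: [0.001, 0.868, -0.496, -0.0]
contact_force: [-0.0, 1.0, 0.3]
finger_gap: 0.302
```

```bash
python3 -c "
from h import *
from plant import ctrl
c=ctrl.camera('scene');P=cloud(c)
to(ctrl.get_state(),512,146,3,-59.7)
cv2.imwrite('pics/s3.png',cv2.resize(c['img'][210:410,180:420,::-1],None,fx=3,fy=3))
for n in range(1,9):
  f=np.radians(55*n/8);print(np.round([78*np.sin(f)/600,-78*(1-np.cos(f))/600,-55*n/8/90],4))"
```

```text
t 3.7833 pos [513.25144921 144.8023218    3.33121041] yaw -59.49072479378372 F [0.88376691 0.40715565 0.36416845] gap 0.2991629994407231
shift [-0.0028  0.0008  0.0006] roll 0.0023252800690698903
[ 0.0156 -0.0009 -0.0764]
[ 0.0309 -0.0037 -0.1528]
[ 0.0458 -0.0083 -0.2292]
[ 0.06   -0.0147 -0.3056]
[ 0.0734 -0.0227 -0.3819]
[ 0.0857 -0.0323 -0.4583]
[ 0.0968 -0.0432 -0.5347]
[ 0.1065 -0.0554 -0.6111]
```

View pics/s3.png

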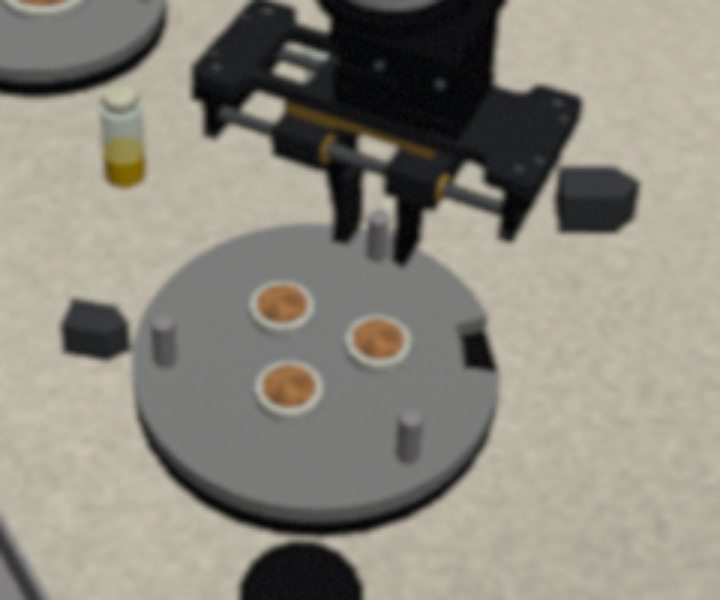

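The post at (377,235) is between the fingers at (345,240) and (403,262). Starting the sweep at 40° per call.

Emit:
step_arm:
  increments:
    - {"translation": [0.0113,-0.0005,0],"roll": -0.056,"gripper": 26}
    - {"translation": [0.0226,-0.002,0],"roll": -0.111,"gripper": 26}
    - {"translation": [0.0336,-0.0044,0],"roll": -0.167,"gripper": 26}
    - {"translation": [0.0445,-0.0078,0],"roll": -0.222,"gripper": 26}
    - {"translation": [0.0549,-0.0122,0],"roll": -0.278,"gripper": 26}
    - {"translation": [0.065,-0.0174,0],"roll": -0.333,"gripper": 26}
    - {"translation": [0.0746,-0.0235,0],"roll": -0.389,"gripper": 26}
    - {"translation": [0.0836,-0.0304,0],"roll": -0.444,"gripper": 26}

```text
clock: 4.45
tool_pos: [554.4, 111.8, 3.9]
tcp_rot: [-0.001, 0.986, -0.167, -0.0]
contact_force: [-1.8, 2.1, -0.1]
finger_gap: 0.297
```

Emit:
step_arm:
  increments:
    - {"translation": [0.0113,-0.0005,0],"roll": -0.056,"gripper": 26}
    - {"translation": [0.0226,-0.002,0],"roll": -0.111,"gripper": 26}
    - {"translation": [0.0336,-0.0044,0],"roll": -0.167,"gripper": 26}
    - {"translation": [0.0445,-0.0078,0],"roll": -0.222,"gripper": 26}
    - {"translation": [0.0549,-0.0122,0],"roll": -0.278,"gripper": 26}
    - {"translation": [0.065,-0.0174,0],"roll": -0.333,"gripper": 26}
    - {"translation": [0.0746,-0.0235,0],"roll": -0.389,"gripper": 26}
    - {"translation": [0.0836,-0.0304,0],"roll": -0.444,"gripper": 26}

```text
clock: 5.12
tool_pos: [607.2, 111.6, 3.6]
tcp_rot: [-0.0, 0.984, 0.179, -0.001]
contact_force: [-2.3, 0.6, 0.5]
finger_gap: 0.299
```

```bash
python3 -c "
from h import *
from plant import ctrl
c=ctrl.camera('scene')
s=ctrl.get_state();to(s,512,146,3,-59.7);print(s['joint_positions'])
cv2.imwrite('pics/s4.png',cv2.resize(c['img'][190:410,170:420,::-1],None,fx=2.7,fy=2.7))"
```

```text
t 5.1667 pos [609.24608327 112.02473429   3.91848609] yaw 20.8315807589142 F [1.63827995 0.93266924 0.22709883] gap 0.2985723918678767
shift [-0.1313 -0.1106  0.0015] roll 0.8947953417657131
[-0.32972209  0.59055186  0.1096799   1.83220335 -0.09309328  0.72251428
  0.1949193 ]
```

View pics/s4.png

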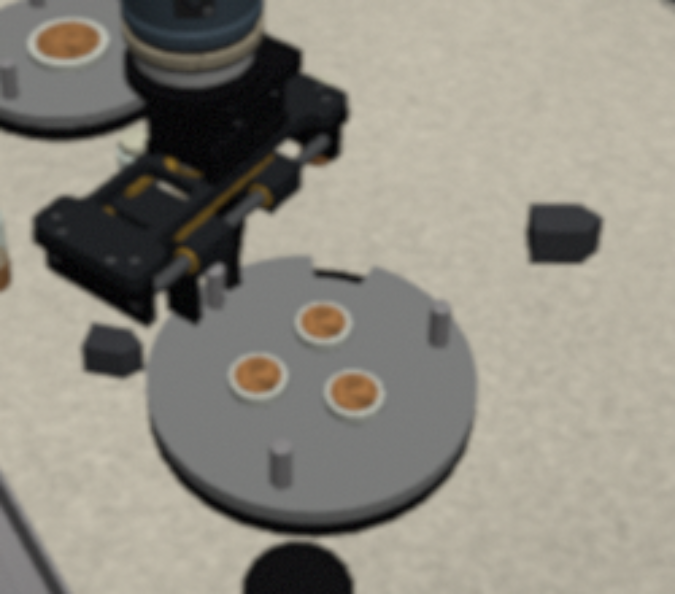

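The plate is turning with the fingers; the notch is now at about (340,273). Two more calls of 40° each.

Emit:
step_arm:
  increments:
    - {"translation": [0.0113,-0.0005,0],"roll": -0.056,"gripper": 26}
    - {"translation": [0.0226,-0.002,0],"roll": -0.111,"gripper": 26}
    - {"translation": [0.0336,-0.0044,0],"roll": -0.167,"gripper": 26}
    - {"translation": [0.0445,-0.0078,0],"roll": -0.222,"gripper": 26}
    - {"translation": [0.0549,-0.0122,0],"roll": -0.278,"gripper": 26}
    - {"translation": [0.065,-0.0174,0],"roll": -0.333,"gripper": 26}
    - {"translation": [0.0746,-0.0235,0],"roll": -0.389,"gripper": 26}
    - {"translation": [0.0836,-0.0304,0],"roll": -0.444,"gripper": 26}

```text
clock: 5.83
tool_pos: [648.1, 144.9, 3.6]
tcp_rot: [0.0, 0.864, 0.504, -0.001]
contact_force: [-1.6, -1.8, 0.5]
finger_gap: 0.302
```

Emit:
step_arm:
  increments:
    - {"translation": [0.0113,-0.0005,0],"roll": -0.056,"gripper": 26}
    - {"translation": [0.0226,-0.002,0],"roll": -0.111,"gripper": 26}
    - {"translation": [0.0336,-0.0044,0],"roll": -0.167,"gripper": 26}
    - {"translation": [0.0445,-0.0078,0],"roll": -0.222,"gripper": 26}
    - {"translation": [0.0549,-0.0122,0],"roll": -0.278,"gripper": 26}
    - {"translation": [0.065,-0.0174,0],"roll": -0.333,"gripper": 26}
    - {"translation": [0.0746,-0.0235,0],"roll": -0.389,"gripper": 26}
    - {"translation": [0.0836,-0.0304,0],"roll": -0.444,"gripper": 26}

```text
clock: 6.5
tool_pos: [658.8, 196.7, 3.7]
tcp_rot: [0.001, 0.64, 0.768, -0.0]
contact_force: [1.3, -2.7, -0.8]
finger_gap: 0.299
```

```bash
python3 -c "
from h import *
from plant import ctrl
c=ctrl.camera('scene');P=cloud(c)
to(ctrl.get_state(),512,146,3,-59.7)
cv2.imwrite('pics/s5.png',cv2.resize(c['img'][190:410,170:420,::-1],None,fx=2.7,fy=2.7))
R=np.hypot(P[...,0]-580.2,P[...,1]-189);m=(R>55)&(R<98)&(P[...,2]>38)&(P[...,2]<60)&(c['img'].max(-1)>60)
k,l,st,ce=cv2.connectedComponentsWithStats(m.astype(np.uint8))
for i in range(1,k):
  if st[i,4]>20:
    q=P[l==i].mean(0)-[582.6,190.2,0];print(st[i],q,np.hypot(*q[:2]),np.degrees(np.arctan2(q[1],q[0])))"
```

```text
t 6.55 pos [658.20439802 199.19525895   3.79242882] yaw 100.67137165416653 F [ 1.73367335 -0.20272506  0.48369942] gap 0.2985198107309366
shift [-0.042  -0.2559  0.0013] roll 1.7819041294907392
[277 276   8  12  84] [-36.71650605 -68.85809065  49.28288254] 78.0354948996588 -118.06742792125353
[329 329   8  13  91] [-41.03541605  65.92288015  50.07970952] 77.65134575313455 121.90127606084494
```

View pics/s5.png

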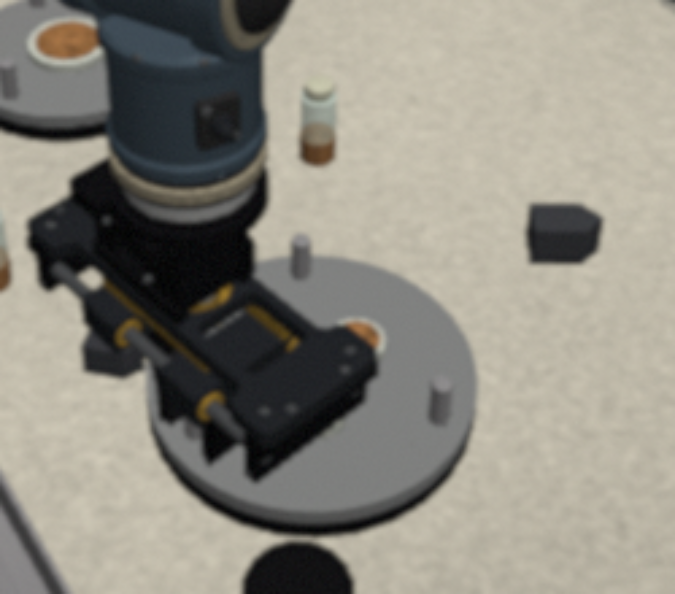

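Measured posts are at 122° and 242°, so the notch is at about -58° with the target near -44.2°. I need 14° more; then centre the jaws on the post.

Emit:
step_arm:
  increments:
    - {"translation": [0.006,-0.0001,0],"roll": -0.03,"gripper": 26}
    - {"translation": [0.0125,-0.0006,0],"roll": -0.061,"gripper": 26}
    - {"translation": [0.019,-0.0014,0],"roll": -0.093,"gripper": 26}
    - {"translation": [0.0255,-0.0025,0],"roll": -0.125,"gripper": 26}
    - {"translation": [0.0315,-0.0039,0],"roll": -0.156,"gripper": 26}
    - {"translation": [0.0315,-0.0039,0],"roll": -0.156,"gripper": 26}
    - {"translation": [0.0255,-0.0024,0],"roll": -0.156,"gripper": 26}
    - {"translation": [0.0215,-0.0015,0],"roll": -0.156,"gripper": 26}

```text
clock: 7.22
tool_pos: [654.1, 210.7, 3.6]
tcp_rot: [-0.0, 0.543, 0.84, -0.0]
contact_force: [0.9, 0.1, -0.0]
finger_gap: 0.299
```

Emit:
step_arm:
  increments:
    - {"translation": [0,0,0],"roll": 0,"gripper": 26}
    - {"translation": [0,0,-0.02],"roll": 0,"gripper": 26}
    - {"translation": [0,0,-0.05],"roll": 0,"gripper": 26}
    - {"translation": [0,0,-0.09],"roll": 0,"gripper": 26}
    - {"translation": [0,0,-0.14],"roll": 0,"gripper": 26}
    - {"translation": [0,0,-0.19],"roll": 0,"gripper": 26}
    - {"translation": [0,0,-0.24],"roll": 0,"gripper": 26}
    - {"translation": [0,0,-0.28],"roll": 0,"gripper": 26}

```text
clock: 7.88
tool_pos: [654.7, 211.8, 175.4]
tcp_rot: [0.001, 0.542, 0.84, 0.001]
contact_force: [0.6, 0.4, -0.8]
finger_gap: 0.301
```

```bash
cat > chk.py <<'E'
from h import *
from plant import ctrl
import sys
c=ctrl.camera('scene');P=cloud(c)
to(ctrl.get_state(),512,146,3,-59.7)
cv2.imwrite(sys.argv[1],cv2.resize(c['img'][190:410,170:420,::-1],None,fx=2.7,fy=2.7))
R=np.hypot(P[...,0]-580.2,P[...,1]-189);m=(R>55)&(R<98)&(P[...,2]>38)&(P[...,2]<60)&(c['img'].max(-1)>60)
k,l,st,ce=cv2.connectedComponentsWithStats(m.astype(np.uint8))
for i in range(1,k):
  if st[i,4]>20:
    q=P[l==i].mean(0)-[582.6,190.2,0];print(st[i],q,np.hypot(*q[:2]),np.degrees(np.arctan2(q[1],q[0])))
E
python3 chk.py pics/s6.png
```

```text
t 7.9333 pos [657.31836579 213.01310717 180.76506083] yaw 114.36171430554339 F [1.22999229 0.33468618 3.41694745] gap 0.3006352605660583
shift [-0.0018 -0.2667  0.2963] roll 1.9340190478393708
[265 278   7  12  78] [-16.97969733 -75.97949047  49.25364547] 77.85366461158385 -102.59732036847461
[332 319   8  13  92] [-56.82442168  52.76765252  49.29059363] 77.5463735584076 137.11994959169868
[246 342   9  15 103] [73.83250024 23.38255303 49.61580365] 77.44663890778253 17.572853644374455
```

Emit:
step_arm:
  increments:
    - {"translation": [0.03,-0.03,0],"roll": 0,"gripper": 26}
    - {"translation": [0.08,-0.06,0],"roll": 0,"gripper": 26}
    - {"translation": [0.14,-0.09,0],"roll": 0,"gripper": 26}
    - {"translation": [0.2,-0.12,0],"roll": 0,"gripper": 26}
    - {"translation": [0.26,-0.14,0],"roll": 0,"gripper": 26}
    - {"translation": [0.32,-0.15,0],"roll": 0,"gripper": 26}
    - {"translation": [0.38,-0.16,0],"roll": 0,"gripper": 26}
    - {"translation": [0.43,-0.165,0],"roll": 0,"gripper": 26}

```text
clock: 8.6
tool_pos: [454.8, 407.6, 172.8]
tcp_rot: [-0.0, 0.541, 0.841, 0.001]
contact_force: [-0.1, -0.2, -0.6]
finger_gap: 0.298
```

```bash
python3 chk.py pics/s7.png; python3 -c "
from h import *
from plant import ctrl
c=ctrl.camera('top');o=dict(np.load('top0.npz'))
cv2.imwrite('pics/t7.png',cv2.resize(c['img'][90:220,130:400,::-1],None,fx=2.9,fy=2.9,interpolation=cv2.INTER_CUBIC))
print('other diff',np.abs(c['img'][110:215,300:395].astype(int)-o['img'][110:215,300:395]).mean())
for b in blobs(c,(140,105,245,205),45):
    u,v=b.mean(0);q=ray(c,u,v,24);t=q-[576.5,185.5];print(len(b),u,v,q,np.hypot(*t),np.degrees(np.arctan2(t[1],t[0])))"
```

```text
t 8.65 pos [450.04190562 414.50066019 173.11458944] yaw 114.99172778013397 F [-3.23128534  4.20124376  1.31706987] gap 0.30148928570242456
shift [-0.4492 -0.0955  0.2835] roll 1.9410191975570443
[265 278   7  13  75] [-17.30603114 -76.01106293  49.07831051] 77.95627237156144 -102.82633284506724
[332 319   8  13  81] [-57.40947605  52.59094107  50.08050322] 77.85663121164689 137.50822079926863
[246 342   9  14  96] [73.68934072 23.20908256 49.93897528] 77.2578827644139 17.482262982410724
other diff 5.9563909774436095
29 211.86206896551724 127.34482758620689 [639.956888   129.53149318] 84.6123536555578 -41.41205578005767
31 226.3548387096774 121.61290322580645 [653.31254106  97.373216  ] 116.90379173114407 -48.92413661122294
```

View pics/t7.png

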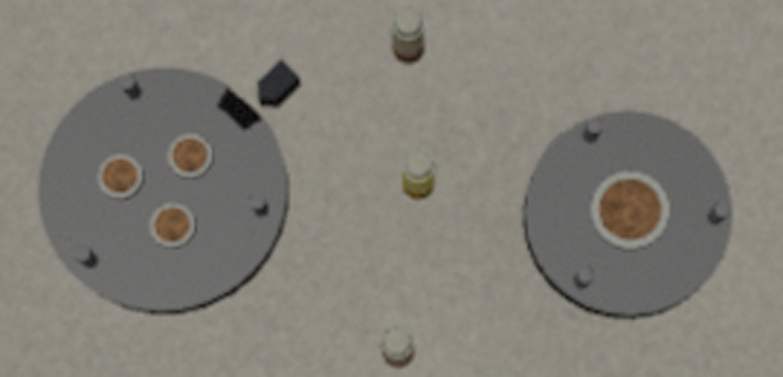

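The top view shows the notch at crop pixel (240,108) facing the small pointer's tip at (262,104). The estimated mouth-to-tip distance is 11 mm from the top camera and 6 mm from the scene camera, both under 18. The other table's posts are at the same pixels as at the start, within about 1 px. The arm is clear, so I'm handing in.

```bash
python3 -c "
from plant import ctrl
print(ctrl.sign_off())"
```

```text
the job is handed in; nothing more can be done
None
```

I turned the notched turntable about 165° counter-clockwise until its notch faced the small pointer block. To do this I loosely straddled one finger post and swept it round. I then lifted clear, moved the arm away and handed in at about 8.7 s.

**Last checks:**
- **Notch to pointer tip:** about 6 mm by the scene camera and 11 mm by the top camera, against a limit of 18 mm. The notch looks 1–6° past the tip, depending on the camera.
- **Other turntable:** its three posts were at the same top-view pixels as at the start, to about 1 px (roughly 2 mm).
- **Contact:** the arm stood well clear of everything at hand-in. I saw no force above a few newtons at any reading.

**Disagreements:**
- **Tool height:** the reported height read about 41 mm lower than the fingertips measured in the depth images. I went by the images, and the straddle confirmed them.
- **Cameras:** the two cameras placed the hub about 5 mm apart.
- **Image difference:** a raw before/after comparison of the other turntable was not zero (mean 6 grey levels). I put that down to noise or lighting and did not look into it further, since the posts had not moved.

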